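# Pile the picking trays head to tail

### The job

Pile the three loose picking trays on the tray with the plywood foot board, leaving it where it stands: the two deep trays first, in either order, and the shallow one on top. Turn each tray end for end from the one below and seat its foot down inside the rim beneath, so that they overhang at opposite ends by turns and every low mouth stays open; carry the trays level, set them down without dropping them, and do not disturb the gift box, the carton or the tape dispenser.

Things in the scene. Friction and masses are not known exactly. Their poses are not given: they have to be found in the camera images.
- base_mid (a point): Bottom tray: a deep tray (sizes at deep_a, deep_b) screwed to a plywood foot board 170 x 104 x 8 mm; full, 0.9 kg, standing free. Point on the vertical line through the centre of its foot and seat, 33 mm above the bench; x to its mouth, z up. Its lip is 51 mm, its rim's top 58 mm above the bench. Board: x and y +-85 and +-52 mm; tray: x -70 to +117 mm
- base_mouth (a point): Middle of the top edge of the bottom tray's low mouth lip, 115.5 mm along x from base_mid, 32 mm above the bench
- deep_a_mid (a point): Loose deep tray, one of two alike: white, open-fronted, 66 wide, 50 mm high, 0.15 to 0.31 kg, small boxes fast inside. Point over the centre of its foot, 25 mm above its underside; x to its low mouth, z up. It runs from x -70 (full-height back) to +117 mm (mouth). Grip across y (66 mm) on the flat upright sides, x -50 to +50, 9 to 43 mm above the underside
- deep_a_mouth (a point): Middle of the top edge of the first deep tray's mouth lip, 115.5 mm along x from deep_a_mid, 24 mm above the underside. A tray seated on a deep tray has its underside on the lip 43 mm above that tray's underside and its foot centre over that tray's; turned end for end it overhangs the back by 47 mm and leaves the mouth open
- deep_b_mid (a point): The other loose deep tray, as deep_a in all. Every tray's foot is 127 (x) x 48 mm, 9 mm high, its lowest 3 mm smaller by 3 mm all round. Deep trays have a flat lip 43 mm above the underside; round it a rim (back, sides, stops at the mouth end) stands 7 mm higher, 60 mm wide outside, inside 133 (x) x 54 mm centred over the foot: 3 mm play each way for a foot
- deep_b_mouth (a point): Middle of the top edge of the second deep tray's mouth lip, 115.5 mm along x from deep_b_mid, 24 mm above the underside
- shallow_mid (a point): Loose shallow tray: like the deep ones in plan and foot, but 36 mm high, 0.12 to 0.24 kg. Point over the centre of its foot, 18 mm above its underside; x to its low mouth, z up. From x -70 (back) to +117 mm (mouth). Grip across y (66 mm) on the flat upright sides, x -50 to +50, 9 to 29 mm above the underside
- shallow_mouth (a point): Middle of the top edge of the shallow tray's mouth lip, 115.5 mm along x from shallow_mid, 21 mm above the underside
- giftbox_mid (a point): Bystander: cream gift box with dark red ribbon, 52 x 52, 40 mm high (47 with the bow), close beside the long side of a deep tray. Point at its centre, 20 mm up; axes along its sides, z up
- carton_mid (a point): Bystander: small brown carton, 52 x 52, 56 mm high, close beside the long side of the other deep tray. Point at its centre, 28 mm up; axes along its sides, z up
- tape_mid (a point): Bystander: tape dispenser with its roll, 100 (x) x 48 (y), 74 mm high, beside the bottom tray's foot board. Point 37 mm above the bench over the middle of its base; z up
Things that resemble listed ones, but are neither listed nor needed, are in the scene too. Leave any black look-alike of the part that bears deep_a_mid alone. Leave any blue look-alike of the part that bears deep_b_mid alone.

How it is judged:
By the outcome, as a careful person would: the job done as asked, in the order asked, and still so for the second after the job is handed in, with the robot touching nothing.
It also fails if it takes over 72 s, if anything falls off the work surface, if the arm or the gripper's body presses on something with over 40 N, if the wrist force passes 120 N, or if a joint passes its speed limit or range.

### The arm

A 6-joint arm with a two-finger parallel gripper is mounted at the origin on the work surface. World frame = base frame: x ahead of the robot, y to its left, z up, the work surface at z = 0. Lengths are in m, angles in rad, forces in N, time in s.
With the tool pointing down it reaches from about 0.35 to 0.925 m from the base axis. Payload 6.4 kg.
Tool frame: the origin (TCP) lies midway between the tips of the shut fingers; the grasp point (between the pads) lies 19 mm behind it; z points along the fingers, y is the line along which they close (so a half turn about z gives the same grasp; the last joint's range is limited). The gripper opens to 94 mm and grips with 3 to 60 N. Pads are 16 mm wide; open, the fingers measure 119 mm over their backs; the gripper's body (75 mm by 177 mm) begins 78 mm behind the grasp point.
Start: joints at [-1.5, 0.245, 1.558, -0, 1.339, -0.174], TCP at [0.158, -0.631, 0.205] pointing down, gripper open.
Joint ranges: [-3.13, 3.13], [-1.02, 2.26], [0.13, 2.54], [-0.95, 4.09], [0.21, 2.88], [-2.74, 2.74]. Speed limits (rad/s): [2.57, 2.57, 3.14, 3.14, 3.14, 3.14].

### API

Orientations are given as a unit quaternion [x, y, z, w].
In Python, from bench import readout, vision, order gives the robot as it stands.
- The arm moves only by the shell command python3 -m handwheel 'ROWS' [OPENING]. ROWS is JSON, a list of rows, each an object with "linear": the shift along the tool's x, y, z in cm, a list of three; "spin": the turn about the tool's z in degrees. A call has 1 to 20 rows; each row shifts and turns the commanded pose from where the row before left it, along the tool's axes as they then stand; what a row does not reach is not made up. A row lasts 1/8 s, in which the tool goes at most 62.5 mm and 10.7 degrees, less where a joint would pass 70% of its speed; a pose out of reach is approached as far as the arm can. A call with a gripper value outside its range is refused whole. OPENING is the opening in per cent of the stroke, from 0 (shut) to 100 (fully open), set as the call begins (- or left out, the last holds). The fingers move at their own pace and stop on an object; the grip force is fixed at half the most. Time passes only in rows, so rows that do not move let the fingers close. It gives the time, the measured TCP pose, the force, the opening and the grip force at its end, in the units of the state.
- readout.sense(): the state, without advancing time (a new reading comes with each control period).
- vision.read_camera(name): name is "side" or "top"; returns the picture (384x512x3 uint8, red, green, blue); there is no depth.
- vision.camera_params(name): a dict with "fx", "fy", "cx", "cy" (pixels), "rvec" (rotation vector, rad) and "tvec" (3), from world to camera coordinates, as OpenCV has them. Camera axes: x right, y down, z forward; pixel columns grow to the right and rows downward; lengths in m; the calibration is good to about 2 mm. A picture is of the moment at which its call begins. camera_params takes no time and is no camera call.
- order.hand_in(): hands the job in; it is judged then, once.
The state is a dict: "t": time; "joint_pos": joint angles; "joint_velocities": joint speeds; "joint_torque": joint torques, N m; "tcp_pos": TCP position; "ee_rot": TCP orientation; "contact_force": force on the tool from outside, world axes, zero at the start; "torque": the same for the moment, N m; "opening": finger opening in m; "finger_force": force on a finger pad.
Only numpy, scipy, OpenCV 4.12 (cv2) and the standard library are available. Lean on these libraries where they do the work, as an engineer would, in place of code of your own. Each camera call takes 0.05 s, during which the arm holds its last target. There are 200 camera calls.

## Working session

There is one attempt and no reset: what is moved stays moved. The work goes in short steps, Python scripts to look and compute and a shell command to move; the robot and the scene stay as the last step left them, time stands still between calls to the robot, and variables do not carry over. Pictures are saved under pics/ and viewed, at most 10 in all, crops included, and the job is handed in when it is done.

```bash
mkdir -p pics
python3 - <<'E'
from bench import readout, vision
import cv2
for n in("top","side"):
    im=vision.read_camera(n); cv2.imwrite(f"pics/{n}0.png",cv2.resize(im[:,:,::-1],(800,600),interpolation=cv2.INTER_CUBIC)); cv2.imwrite(f"pics/raw_{n}0.png",im[:,:,::-1])
    print(vision.camera_params(n))
print(readout.sense())
E
```

```text
{'fx': 394.9330177671164, 'fy': 394.9330177671164, 'cx': 256.36076443979016, 'cy': 189.39849449156128, 'rvec': array([ 2.0777883 , -2.15025778,  0.21421349]), 'tvec': array([0.11018607, 0.55023867, 1.53717258])}
{'fx': 456.26084847856737, 'fy': 456.26084847856737, 'cx': 254.08868171882813, 'cy': 196.24162650127806, 'rvec': array([ 2.39358364, -0.20717087,  0.0940191 ]), 'tvec': array([-0.54084236,  0.17092005,  1.51170521])}
{'t': 0.1, 'joint_pos': array([-1.50006804e+00,  2.45705369e-01,  1.55886122e+00, -3.53218168e-05,
        1.33867341e+00, -1.74099756e-01]), 'joint_velocities': array([ 0.0011513 , -0.00331758, -0.00160605,  0.0004084 , -0.00054221,
        0.00125313]), 'joint_torque': array([-2.59796270e-04, -4.16914272e+01, -3.15526772e+01,  6.86330488e-02,
        3.09740833e-02, -5.57008502e-05]), 'tcp_pos': array([ 0.15751213, -0.63008873,  0.204497  ]), 'ee_rot': array([ 9.92515921e-01,  1.22112522e-01,  2.53924451e-05, -8.23464681e-04]), 'contact_force': array([-0.04930816,  0.13875847, -0.00505471]), 'torque': array([0.0030387 , 0.01722504, 0.02864333]), 'finger_force': 0.0, 'opening': 0.09417760625411253}
```

View pics/top0.png

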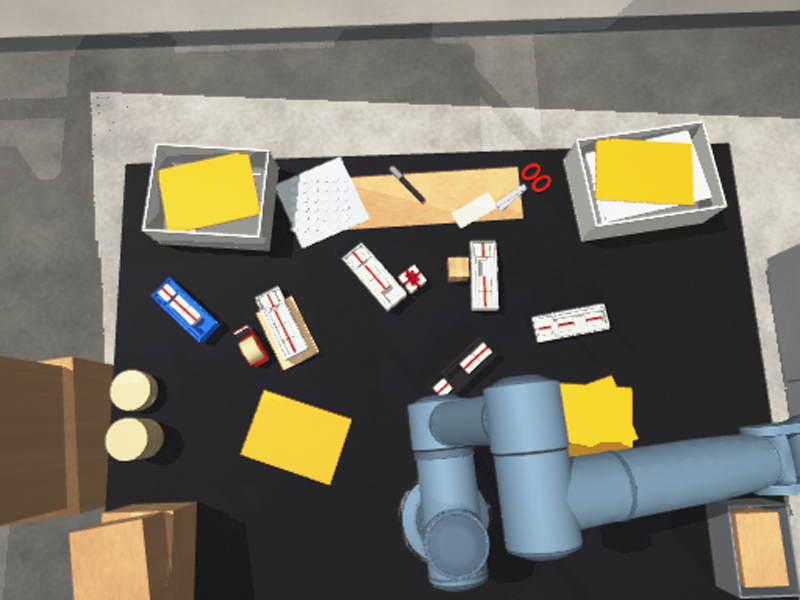

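View pics/side0.png

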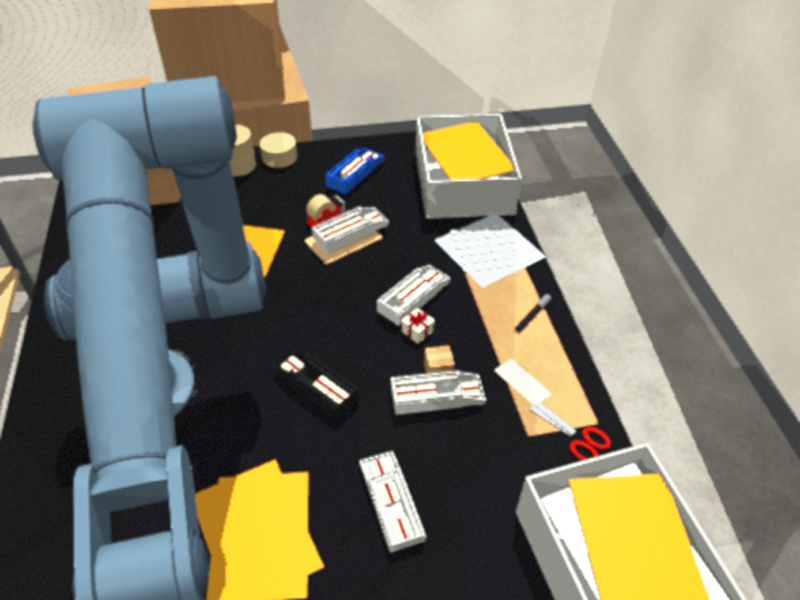

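Top view (800x600 px): base with tray at (285,328), a deep tray next to the gift box at (375,277), a deep tray next to the carton at (484,275), and the shallow one at (570,323). The black and blue ones are decoys. I'll zoom in for the mouth directions.

Run:
```python
import cv2,numpy as np
t=cv2.imread("pics/raw_top0.png");s=cv2.imread("pics/raw_side0.png")
A=cv2.resize(t[145:245,140:400],(800,308),interpolation=cv2.INTER_CUBIC)
cs=[(195,130),(236,165),(245,228),(220,285)]
B=np.hstack([cv2.resize(s[y:y+70,x:x+70],(200,200),interpolation=cv2.INTER_CUBIC) for x,y in cs])
cv2.imwrite("pics/z.png",np.vstack([A,B]))
```

```text
(no output)
```

View pics/z.png

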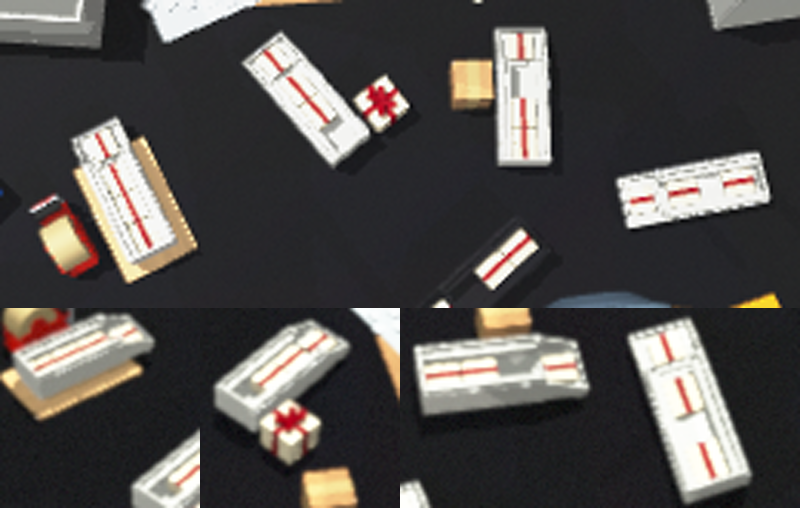

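Base mouth points up-left in the top view, gift-box deep tray up-left, carton deep tray up, and shallow tray left (its stop line sits at the left end). Next I'll fit the silhouette models.

```bash
cat > fit.py <<'E'
import cv2,numpy as np
from scipy.optimize import minimize
from bench import vision
S=4
def proj(cam,P):
    c=vision.camera_params(cam)
    K=np.array([[c['fx'],0,c['cx']],[0,c['fy'],c['cy']],[0,0,1.]])
    return cv2.projectPoints(np.asarray(P,float),c['rvec'],c['tvec'],K,None)[0].reshape(-1,2)
def ground(cam,uv,z):
    c=vision.camera_params(cam);R=cv2.Rodrigues(c['rvec'])[0];o=-R.T@c['tvec']
    d=R.T@[(uv[0]-c['cx'])/c['fx'],(uv[1]-c['cy'])/c['fy'],1]
    return (o+d*(z-o[2])/d[2])[:2]
def model(kind):
    h,l,m=(.05,.043,.024) if kind!='shallow' else (.036,.029,.021)
    P=[]
    for s in(-1,1):
        P+=[(x,s*.033,z) for x,z in((-.07,.009),(-.07,l),(.07,l),(.07,.009),(.117,m),(.117,.009))]
        P+=[(x,s*.030,h) for x in(-.07,.07)]
        P+=[(x,s*.021,0) for x in(-.06,.06)]
    return np.array(P)
def place(P,p,z0):
    c,s=np.cos(p[2]),np.sin(p[2])
    return np.c_[P[:,0]*c-P[:,1]*s+p[0],P[:,0]*s+P[:,1]*c+p[1],P[:,2]+z0]
def mask(im,seed,r=45):
    # white/grey and bright, filled component at seed; offset crop
    x0,y0=int(seed[0])-r,int(seed[1])-r
    c=cv2.resize(im[y0:y0+2*r,x0:x0+2*r].astype(np.uint8),None,fx=S,fy=S,interpolation=cv2.INTER_CUBIC).astype(float)
    mx,mn=c.max(2),c.min(2)
    m=((mx>85)&(mx-mn<45)).astype(np.uint8)
    m=cv2.morphologyEx(m,cv2.MORPH_CLOSE,np.ones((9,9)))
    n,lab=cv2.connectedComponents(m)
    rr=lab[r*S-24:r*S+24,r*S-24:r*S+24];k=np.bincount(rr[rr>0]).argmax()
    cs,_=cv2.findContours((lab==k).astype(np.uint8),cv2.RETR_EXTERNAL,cv2.CHAIN_APPROX_NONE)
    out=np.zeros_like(m);cv2.drawContours(out,cs,-1,1,-1)
    return out,(x0,y0)
def render(kind,p,z0,cam,off,shape):
    q=(proj(cam,place(model(kind),p,z0))-off+.5)*S-.5
    hull=cv2.convexHull(q.astype(np.float32))
    o=np.zeros(shape,np.uint8);cv2.fillConvexPoly(o,np.round(hull*16).astype(np.int32),1,shift=4);return o
def fit(kind,p0,z0,ims,ign={},cams=('top','side'),r=45):
    M={}
    for c in cams:
        seed=proj(c,[(p0[0]+.02*np.cos(p0[2]),p0[1]+.02*np.sin(p0[2]),z0+.03)])[0]
        m,off=mask(ims[c],seed,r);w=np.ones_like(m)
        if c in ign:
            for (X,Y,Z,R) in ign[c]:
                u=(proj(c,[(X,Y,Z)])[0]-off)*S;cv2.circle(w,tuple(int(v) for v in u),int(R*S),0,-1)
        M[c]=(m,off,w)
    def cost(q):
        p=(q[0]/100,q[1]/100,q[2]/20)
        return sum(((render(kind,p,z0,c,M[c][1],M[c][0].shape)!=M[c][0])*M[c][2]).sum()/S**2 for c in cams)
    q0=np.array([p0[0]*100,p0[1]*100,p0[2]*20]);best=None
    for d in(1.,.4,.4):
        res=minimize(cost,q0,method='Nelder-Mead',options=dict(initial_simplex=[q0]+[q0+d*e*2 for e in np.eye(3)],xatol=.003,fatol=.05))
        q0=res.x
    return np.array([q0[0]/100,q0[1]/100,q0[2]/20]),res.fun,M
E
python3 - <<'E'
from fit import *
ims={c:cv2.imread(f"pics/raw_{c}0.png")[:,:,::-1] for c in('top','side')}
# top crop px scale: raw = crop/3.077 + (140,145)
raw=lambda x,y:(x/3.077+140,y/3.077+145)
G=ground('top',raw(382,103),.03)
print('gift',G,'carton',ground('top',raw(472,83),.056),'tape',ground('top',raw(70,240),.05))
ends={'base':((98,135),(155,250),.055),'a':((265,50),(350,155),.04),'b':((520,40),(523,155),.04),'sh':((625,205),(765,180),.03)}
for n,(mo,ba,z) in ends.items():
    A=ground('top',raw(*mo),z-.01);B=ground('top',raw(*ba),z);d=A-B;y=np.arctan2(d[1],d[0]);u=d/np.hypot(*d)
    c=B+u*.07; kind='shallow' if n=='sh' else 'deep'; z0=.008 if n=='base' else 0
    ig={c_:[(*G,.025,11 if c_=='top' else 14)] for c_ in('top','side')} if n=='a' else {}
    print(n,'init',c.round(3),round(y,3))
    for cams in(('top','side'),('top',),('side',)):
        p,f,M=fit(kind,(c[0],c[1],y),z0,ims,ig,cams);print('  ',cams,p.round(4),round(f,1),[M[k][0].sum()/16 for k in cams])
E
```

```text
gift [0.60394327 0.05753544] carton [ 0.62086122 -0.06184109] tape [0.43130054 0.46868968]
base init [0.477 0.389] 0.458
   ('top', 'side') [0.4791 0.3942 0.4429] 209.1 [np.float64(906.1875), np.float64(878.75)]
   ('top',) [0.4783 0.3951 0.4413] 103.4 [np.float64(906.1875)]
   ('side',) [0.4797 0.3901 0.4555] 68.4 [np.float64(878.75)]
a init [0.589 0.144] 0.633
   ('top', 'side') [0.5995 0.1471 0.6556] 59.4 [np.float64(934.0625), np.float64(1009.75)]
   ('top',) [0.5995 0.147  0.6722] 26.2 [np.float64(934.0625)]
   ('side',) [0.5988 0.147  0.6586] 24.4 [np.float64(1009.75)]
b init [ 0.595 -0.129] -0.044Traceback (most recent call last):
  File "<stdin>", line 14, in <module>
  File "fit.py", line 54, in fit
    res=minimize(cost,q0,method='Nelder-Mead',options=dict(initial_simplex=[q0]+[q0+d*e*2 for e in np.eye(3)],xatol=.003,fatol=.05))
    res = _minimize_neldermead(fun, x0, args, callback, bounds=bounds,
                               **options)
    fsim[j] = func(sim[j])
              ~~~~^^^^^^^^
    fx = function(np.copy(x), *(wrapper_args + args))
  File "fit.py", line 51, in cost
    return sum(((render(kind,p,z0,c,M[c][1],M[c][0].shape)!=M[c][0])*M[c][2]).sum()/S**2 for c in cams)
  File "fit.py", line 51, in <genexpr>
    return sum(((render(kind,p,z0,c,M[c][1],M[c][0].shape)!=M[c][0])*M[c][2]).sum()/S**2 for c in cams)
                 ~~~~~~^^^^^^^^^^^^^^^^^^^^^^^^^^^^^^^^^^^
  File "fit.py", line 37, in render
    q=(proj(cam,place(model(kind),p,z0))-off+.5)*S-.5
       ~~~~^^^^^^^^^^^^^^^^^^^^^^^^^^^^^
  File "fit.py", line 6, in proj
    c=vision.camera_params(cam)
ValueError: time passes only in moves, steps and waits
```

```bash
sed -i 's/^def proj/import functools\n@functools.cache\ndef cp(c): return vision.camera_params(c)\ndef proj/; s/c=vision.camera_params(cam)/c=cp(cam)/' fit.py
cat >> fit.py <<'E'
def overlay(ims,kind,p,z0,M):
    t=[]
    for c in M:
        m,off,w=M[c];h,ww=m.shape
        im=cv2.resize(ims[c][off[1]:off[1]+h//S,off[0]:off[0]+ww//S,::-1].astype(np.uint8),(ww,h),interpolation=cv2.INTER_CUBIC)
        for mm,col in((m,(0,255,0)),(render(kind,p,z0,c,off,m.shape),(255,0,255))):
            cs,_=cv2.findContours(mm,cv2.RETR_EXTERNAL,cv2.CHAIN_APPROX_NONE);cv2.drawContours(im,cs,-1,col,1)
        t.append(cv2.resize(im[50:-50,50:-50],(200,200)))
    return np.vstack(t)
E
python3 - <<'E'
from fit import *
ims={c:cv2.imread(f"pics/raw_{c}0.png")[:,:,::-1] for c in('top','side')}
raw=lambda x,y:(x/3.077+140,y/3.077+145)
G=(.604,.0575);O=[]
ini={'base':(.478,.394,.45),'a':(.5995,.147,.66),'b':(.595,-.129,-.04)}
A,B=ground('top',raw(625,205),.02),ground('top',raw(765,180),.03);d=A-B;c=B+d/np.hypot(*d)*.07
ini['sh']=(*c,np.arctan2(d[1],d[0]))
for n,c in ini.items():
    kind='shallow' if n=='sh' else 'deep'; z0=.008 if n=='base' else 0
    ig={c_:[(*G,.025,11 if c_=='top' else 14)] for c_ in('top','side')} if n=='a' else {}
    for cams in(('top',),('side',),('top','side')):
        p,f,M=fit(kind,c,z0,ims,ig,cams);print(n,cams,p.round(4),round(f,1),[M[k][0].sum()/16 for k in cams])
    O.append(overlay(ims,kind,p,z0,M))
cv2.imwrite("pics/ov.png",np.hstack(O))
E
```

```text
base ('top',) [0.4788 0.3959 0.4463] 104.2 [np.float64(906.1875)]
base ('side',) [0.4797 0.3901 0.4555] 68.4 [np.float64(878.75)]
base ('top', 'side') [0.4787 0.3942 0.4451] 208.6 [np.float64(906.1875), np.float64(878.75)]
a ('top',) [0.6004 0.1478 0.661 ] 27.2 [np.float64(934.0625)]
a ('side',) [0.5988 0.1468 0.6595] 24.6 [np.float64(1009.75)]
a ('top', 'side') [0.5991 0.1473 0.6608] 57.7 [np.float64(934.0625), np.float64(1009.75)]
b ('top',) [ 0.5884 -0.1287 -0.0344] 253.0 [np.float64(1026.5625)]
b ('side',) [ 0.5876 -0.1313 -0.0186] 64.2 [np.float64(1390.625)]
b ('top', 'side') [ 0.5878 -0.1299 -0.0358] 328.8 [np.float64(1026.5625), np.float64(1390.625)]
sh ('top',) [ 0.4797 -0.3721  1.7175] 39.7 [np.float64(842.8125)]
sh ('side',) [ 0.4781 -0.3732  1.7299] 78.1 [np.float64(1558.1875)]
sh ('top', 'side') [ 0.4793 -0.3722  1.7255] 124.5 [np.float64(842.8125), np.float64(1558.1875)]
```

View pics/ov.png

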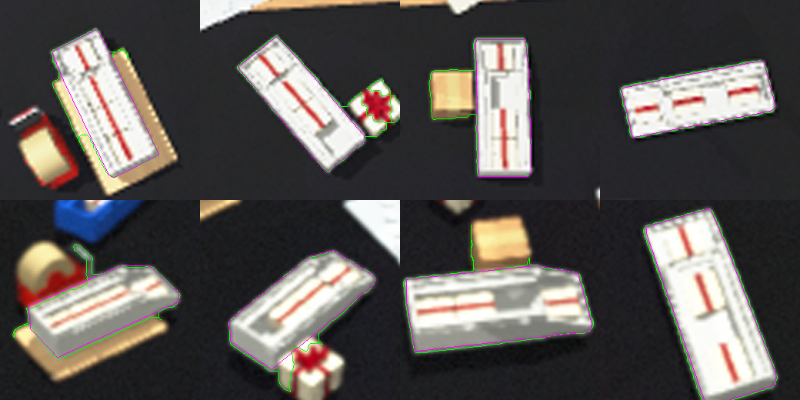

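The fits match except where the masks leak into neighbours. I'll refine base and b, locate the carton, and compute the first move.

```bash
sed -i "s/mx-mn<45/mx-mn<SAT/; s/^S=4/S=4;SAT=45/; s/^    n,lab=/    m=cv2.morphologyEx(m,cv2.MORPH_OPEN,np.ones((13,13)))\n    n,lab=/" fit.py
cat > go.py <<'E'
import sys,numpy as np
from bench import readout
from scipy.spatial.transform import Rotation as R
def st():
    s=readout.sense();X=R.from_quat(s['ee_rot']).as_matrix()
    return s,s['tcp_pos'],X
def go(x,y,z,psi):
    s,p,X=st();cur=np.arctan2(X[1,0],X[0,0]);d=X.T@(np.array([x,y,z])-p)*100
    sp=-np.degrees((psi-cur+np.pi)%(2*np.pi)-np.pi)
    Y=R.from_euler('z',psi).as_matrix()@np.diag([1,-1,-1]);e=Y.T@(np.array([x,y,z])-p)*100
    print('t',round(s['t'],2),'tcp',p.round(4),'psi',round(cur,4),'q6',s['joint_pos'][5].round(2),'| move cm',d.round(2),'after spin',e.round(2),'spin',sp.round(1),'F',s['contact_force'].round(1),'open',round(s['opening'],4),'ff',round(s['finger_force'],1))
E
python3 - <<'E'
import fit;from fit import *
ims={c:cv2.imread(f"pics/raw_{c}0.png")[:,:,::-1] for c in('top','side')}
for SATv in(28,36):
  fit.SAT=SATv
  for n,c,z0,ig in(('base',(.4787,.394,.447),.008,{'side':[(.43,.47,.05,12)]}),('b',(.588,-.13,-.03),0,{}),('a',(.5995,.147,.66),0,{'top':[(.604,.0575,.025,11)],'side':[(.604,.0575,.025,14)]})):
    for cams in(('top',),('side',),('top','side')):
        p,f,M=fit.fit('deep',c,z0,ims,ig,cams);print(SATv,n,cams,p.round(4),round(f,1),[M[k][0].sum()/16 for k in cams])
E
python3 -c "
from go import *
x,y,w=.599,.1472,.661
go(x+.012*np.cos(w),y+.012*np.sin(w),.12,w)"
```

```text
t 0.1 tcp [ 0.1575 -0.6301  0.2045] psi 0.2448 q6 -0.17 | move cm [ 62.77 -65.18   8.57] after spin [ 83.77 -34.25   8.45] spin -23.8 F [-0.   0.1 -0. ] open 0.0942 ff 0.0Traceback (most recent call last):
  File "<stdin>", line 7, in <module>
AttributeError: 'function' object has no attribute 'fit'
```

Run:
```python
import fit as F, cv2
ims={c:cv2.imread(f"pics/raw_{c}0.png")[:,:,::-1] for c in('top','side')}
for SATv in(28,36):
  F.SAT=SATv
  for n,c,z0,ig in(('base',(.4787,.394,.447),.008,{'side':[(.43,.47,.05,12)]}),('b',(.588,-.13,-.03),0,{}),('a',(.5995,.147,.66),0,{'top':[(.604,.0575,.025,11)],'side':[(.604,.0575,.025,14)]})):
    for cams in(('top',),('side',),('top','side')):
        p,f,M=F.fit('deep',c,z0,ims,ig,cams);print(SATv,n,cams,p.round(4),round(f,1),[M[k][0].sum()/16 for k in cams])
```

```text
28 base ('top',) [0.4795 0.3955 0.4365] 67.9 [np.float64(747.75)]
28 base ('side',) [0.4789 0.3922 0.4454] 44.1 [np.float64(794.75)]
28 base ('top', 'side') [0.4791 0.3947 0.4392] 131.9 [np.float64(747.75), np.float64(794.75)]
28 b ('top',) [ 0.5884 -0.1289 -0.0339] 120.1 [np.float64(696.3125)]
28 b ('side',) [ 0.5873 -0.132  -0.0217] 172.4 [np.float64(1241.3125)]
28 b ('top', 'side') [ 0.5877 -0.1299 -0.0391] 310.1 [np.float64(696.3125), np.float64(1241.3125)]
28 a ('top',) [0.6002 0.1472 0.6686] 35.4 [np.float64(831.8125)]
28 a ('side',) [0.597  0.1452 0.66  ] 33.8 [np.float64(955.9375)]
28 a ('top', 'side') [0.5984 0.1465 0.6648] 76.8 [np.float64(831.8125), np.float64(955.9375)]
36 base ('top',) [0.4792 0.3954 0.4391] 22.9 [np.float64(809.875)]
36 base ('side',) [0.4791 0.3912 0.4481] 34.2 [np.float64(825.75)]
36 base ('top', 'side') [0.4789 0.3946 0.4377] 80.9 [np.float64(809.875), np.float64(825.75)]
36 b ('top',) [ 0.5893 -0.1292 -0.0317] 112.9 [np.float64(707.4375)]
36 b ('side',) [ 0.5869 -0.1315 -0.0186] 85.2 [np.float64(1335.4375)]
36 b ('top', 'side') [ 0.5875 -0.1298 -0.0349] 209.6 [np.float64(707.4375), np.float64(1335.4375)]
36 a ('top',) [0.6002 0.1475 0.6687] 26.7 [np.float64(848.375)]
36 a ('side',) [0.5988 0.1468 0.6594] 25.3 [np.float64(978.9375)]
36 a ('top', 'side') [0.5989 0.1468 0.6525] 58.3 [np.float64(848.375), np.float64(978.9375)]
```

```bash
python3 -m handwheel '[{"linear":[0,0,0],"spin":-8},{"linear":[0,0,0],"spin":-8},{"linear":[0,0,0],"spin":-7.8},{"linear":[3,-1.2,0],"spin":0},{"linear":[5,-2,0],"spin":0},{"linear":[5,-2,0],"spin":0},{"linear":[5,-2,0],"spin":0},{"linear":[5,-2,0],"spin":0},{"linear":[5,-2,0],"spin":0},{"linear":[5,-2,0],"spin":0},{"linear":[5,-2.1,0],"spin":0},{"linear":[5,-2.1,0],"spin":0},{"linear":[5,-2.1,0],"spin":0},{"linear":[5,-2.1,0],"spin":0},{"linear":[5,-2.1,0],"spin":0},{"linear":[5,-2.1,0],"spin":0},{"linear":[5,-2.1,0],"spin":0},{"linear":[5,-2.1,0],"spin":0},{"linear":[5,-2.1,0],"spin":0},{"linear":[3,-1.2,0],"spin":0}]' 84
python3 -c "
from go import *
x,y,w=.599,.1470,.661
go(x+.012*np.cos(w),y+.012*np.sin(w),.011,w)"
```

```text
t: 2.6
tcp_pos: [0.5935, 0.1314, 0.2048]
ee_rot: [0.946, 0.325, -0.0, -0.0]
contact_force: [-0.4, -0.7, -0.5]
opening: 0.0787
finger_force: 0.0
t 2.6 tcp [0.5935 0.1314 0.2048] psi 0.6621 q6 0.94 | move cm [ 2.61 -0.87 19.38] after spin [ 2.59 -0.89 19.38] spin 0.1 F [-0.4 -0.7 -0.5] open 0.0787 ff 0.0
```

```bash
python3 -m handwheel '[{"linear":[2.6,-0.9,4],"spin":0},{"linear":[0,0,5],"spin":0},{"linear":[0,0,4],"spin":0},{"linear":[0,0,0],"spin":0}]'
python3 -c "
from go import *
x,y,w=.599,.1470,.661
go(x+.012*np.cos(w),y+.012*np.sin(w),.011,w)"
```

```text
t: 3.1
tcp_pos: [0.6048, 0.152, 0.0713]
ee_rot: [0.946, 0.324, -0.004, -0.001]
contact_force: [0.2, 0.1, 0.7]
opening: 0.0787
finger_force: 0.0
t 3.1 tcp [0.6048 0.152  0.0713] psi 0.6603 q6 0.98 | move cm [0.48 0.07 6.02] after spin [0.44 0.04 6.03] spin -0.0 F [0.2 0.1 0.7] open 0.0787 ff 0.0
```

```bash
python3 -m handwheel '[{"linear":[0,0,2.5],"spin":0},{"linear":[0,0,2],"spin":0},{"linear":[0,0,1],"spin":0},{"linear":[0,0,0],"spin":0},{"linear":[0,0,0],"spin":0}]'
python3 -c "
from go import *
x,y,w=.599,.1470,.661
go(x+.012*np.cos(w),y+.012*np.sin(w),.011,w)"
```

```text
t: 3.72
tcp_pos: [0.6089, 0.1523, 0.0215]
ee_rot: [0.946, 0.324, 0.001, 0.0]
contact_force: [0.2, 0.4, 0.4]
opening: 0.0792
finger_force: 0.0
t 3.73 tcp [0.6089 0.1523 0.0215] psi 0.6602 q6 0.98 | move cm [ 0.09 -0.19  1.05] after spin [ 0.1  -0.19  1.05] spin -0.0 F [0.2 0.4 0.4] open 0.0792 ff 0.0
```

```bash
python3 -m handwheel '[{"linear":[0,-0.2,0.5],"spin":0},{"linear":[0,0,0.5],"spin":0},{"linear":[0,0,0],"spin":0}]' && python3 -m handwheel '[{"linear":[0,0,0],"spin":0},{"linear":[0,0,0],"spin":0},{"linear":[0,0,0],"spin":0},{"linear":[0,0,0],"spin":0}]' 0
python3 -c "
from go import *
go(.599,.147,.13,.661)"
```

```text
t: 4.1
tcp_pos: [0.6064, 0.1538, 0.0098]
ee_rot: [0.946, 0.324, -0.001, -0.0]
contact_force: [0.8, -0.2, -0.6]
opening: 0.079
finger_force: 0.0
t: 4.6
tcp_pos: [0.6072, 0.1537, 0.0106]
ee_rot: [0.946, 0.324, 0.0, 0.0]
contact_force: [1.5, -0.3, 0.1]
opening: 0.0656
finger_force: 30.0
t 4.6 tcp [0.6072 0.1537 0.0106] psi 0.6602 q6 0.98 | move cm [ -1.05   0.03 -11.94] after spin [ -1.05   0.02 -11.94] spin -0.0 F [ 1.5 -0.3  0.1] open 0.0656 ff 30.0
```

```bash
python3 -m handwheel '[{"linear":[0,0,-0.5],"spin":0},{"linear":[0,0,-1.5],"spin":0},{"linear":[0,0,-3],"spin":0},{"linear":[0,0,-3],"spin":-3},{"linear":[0,0,-3],"spin":-7},{"linear":[0,0,-2],"spin":-10},{"linear":[0,0,-1],"spin":-10},{"linear":[0,0,0],"spin":-10},{"linear":[0,0,0],"spin":-10},{"linear":[0,0,0],"spin":-10},{"linear":[0,0,0],"spin":-10},{"linear":[0,0,0],"spin":-10},{"linear":[0,0,0],"spin":-10},{"linear":[0,0,0],"spin":-10},{"linear":[0,0,0],"spin":-10},{"linear":[0,0,0],"spin":-10},{"linear":[0,0,0],"spin":-10},{"linear":[0,0,0],"spin":-10},{"linear":[0,0,0],"spin":-10},{"linear":[0,0,0],"spin":-7.5}]'
python3 -c "
from go import *
w=.443+np.pi
go(.479+.0106*np.cos(w),.3935+.0106*np.sin(w),.11,w)"
```

```text
t: 7.1
tcp_pos: [0.6068, 0.1539, 0.1513]
ee_rot: [-0.136, 0.991, 0.0, 0.0]
contact_force: [-0.3, -1.1, -2.1]
opening: 0.0657
finger_force: 30.0
t 7.1 tcp [0.6068 0.1539 0.1513] psi -2.8695 q6 -1.78 | move cm [ 6.92 26.33  4.13] after spin [ 2.34 27.13  4.13] spin -9.8 F [-0.3 -1.1 -2.1] open 0.0657 ff 30.0
```

```bash
python3 -m handwheel '[{"linear":[0,0,0],"spin":-5},{"linear":[0,0,0],"spin":-4.8},{"linear":[0.1,1.5,0],"spin":0},{"linear":[0.3,3,0],"spin":0},{"linear":[0.3,3.5,0],"spin":0},{"linear":[0.3,3.5,0],"spin":0},{"linear":[0.3,3.5,0],"spin":0},{"linear":[0.3,3.5,0],"spin":0},{"linear":[0.3,3.5,0],"spin":0},{"linear":[0.3,3,0],"spin":0},{"linear":[0.1,2,0],"spin":0},{"linear":[0,0,2],"spin":0},{"linear":[0,0,2],"spin":0},{"linear":[0,0,1],"spin":0},{"linear":[0,0,0],"spin":0},{"linear":[0,0,0],"spin":0}]'
cat > look.py <<'E'
import sys,cv2,numpy as np,fit as F
from bench import vision
def look(tag):
    ims={}
    for c in('top','side'):
        ims[c]=vision.read_camera(c);cv2.imwrite(f"pics/raw_{c}{tag}.png",ims[c][:,:,::-1])
    return ims
E
python3 - <<'E'
from go import *
from look import *
w=.443+np.pi
go(.479+.0106*np.cos(w),.3935+.0106*np.sin(w),.062,w)
ims=look('1')
t=[cv2.resize(ims[c][y-40:y+40,x-50:x+50,::-1],(400,320),interpolation=cv2.INTER_CUBIC) for c in ims for x,y in [F.proj(c,[(.479,.394,.07)])[0].astype(int)]]
cv2.imwrite("pics/l1.png",np.hstack(t))
E
```

```text
t: 9.1
tcp_pos: [0.4721, 0.3883, 0.1009]
ee_rot: [-0.217, 0.976, 0.0, 0.0]
contact_force: [-0.5, 0.1, -2.4]
opening: 0.0656
finger_force: 30.0
t 9.1 tcp [0.4721 0.3883 0.1009] psi -2.7038 q6 -1.51 | move cm [0.22 0.17 3.89] after spin [0.22 0.17 3.89] spin -0.3 F [-0.5  0.1 -2.4] open 0.0656 ff 30.0
```

View pics/l1.png

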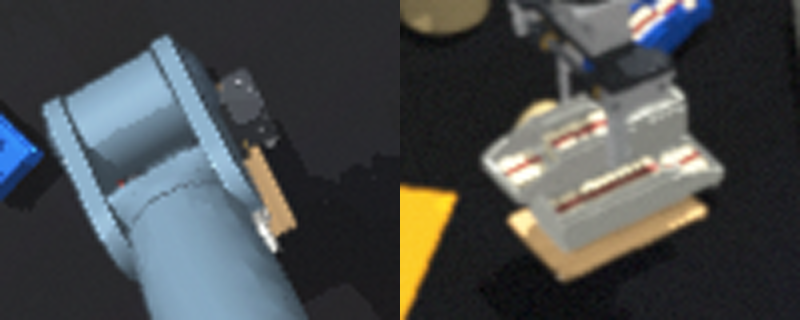

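```bash
cat > wire.py <<'E'
import cv2,numpy as np,fit as F
def segs(kind):
    h,l,m=(.05,.043,.024) if kind!='shallow' else (.036,.029,.021)
    o=[]
    for s in(-1,1):
        y=s*.033;o+=[[(-.07,y,.009),(-.07,y,l),(.07,y,l),(.117,y,m)],[(-.07,y,.009),(.07,y,.009)],[(-.07,s*.03,l),(-.07,s*.03,h),(.07,s*.03,h)]]
    o+=[[(x,-.033,z),(x,.033,z)] for x,z in((-.07,.009),(-.07,l),(.117,m))]+[[(-.07,-.03,h),(-.07,.03,h)]]
    return o
BOARD=[[(-.085,-.052,0),(.085,-.052,0),(.085,.052,0),(-.085,.052,0),(-.085,-.052,0)]]
def draw(im,cam,items,ctr,k=8,w=100,h=75,ser=None):
    x0,y0=(F.proj(cam,[ctr])[0]-(w/2,h/2)).astype(int)
    c=cv2.resize(im[y0:y0+h,x0:x0+w,::-1].astype(np.uint8),(w*k,h*k),interpolation=cv2.INTER_CUBIC)
    for S,p,z0,col in items:
        for s in S:
            q=(F.proj(cam,F.place(np.array(s),p,z0))-(x0,y0)+.5)*k-.5
            cv2.polylines(c,[np.round(q*16).astype(np.int32)],False,col,1,cv2.LINE_AA,4)
    return c
E
python3 - <<'E'
from wire import *
ims=cv2.imread("pics/raw_side1.png")[:,:,::-1]
im0=cv2.imread("pics/raw_side0.png")[:,:,::-1]
w=-2.7038
hand=(.4721-.0106*np.cos(w),.3883-.0106*np.sin(w),w)
b=(.479,.3915,.446)
A=draw(ims,'side',[(segs('d'),hand,.0905,(255,0,255)),(segs('d'),b,.008,(0,255,0)),(BOARD,b,.008,(0,255,255))],(.479,.394,.07),8,100,75)
cv2.imwrite("pics/w1.png",A);print(hand)
E
```

```text
(np.float64(0.48170031033516036), np.float64(0.39279377808404164), -2.7038)
```

View pics/w1.png

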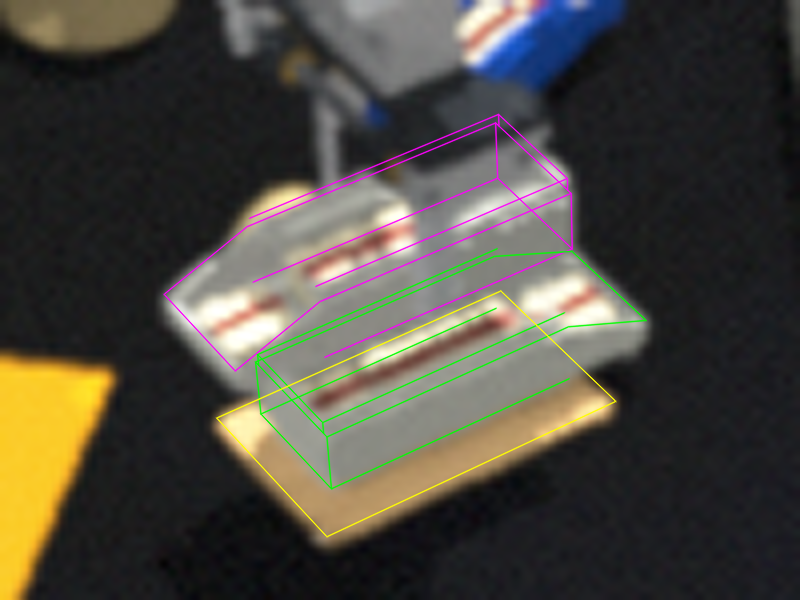

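Side view: the in-hand tray matches the magenta prediction (mouth corner ~(165,297), back edge x≈571) and the base matches green to about 1 px. I'll refine the relative offset with a gradient alignment.

```bash
cat > align.py <<'E'
import cv2,numpy as np,fit as F
from scipy.ndimage import map_coordinates,gaussian_filter
from scipy.optimize import minimize
def align(im,cam,S,p0,z0,yaw=True,sig=.8):
    g=im.astype(float).mean(2);G=np.hypot(gaussian_filter(g,sig,(0,1)),gaussian_filter(g,sig,(1,0)));G=np.sqrt(G)
    pts=np.vstack([np.linspace(a,b,40)[2:-2] for s in S for a,b in zip(np.array(s)[:-1],np.array(s)[1:])])
    def cost(q):
        p=(p0[0]+q[0]/1e3,p0[1]+q[1]/1e3,p0[2]+(q[2]/100 if yaw else 0))
        u=F.proj(cam,F.place(pts,p,z0));return -map_coordinates(G,[u[:,1],u[:,0]],order=1).mean()
    best=min((minimize(cost,s,method='Nelder-Mead',options=dict(initial_simplex=[s]+[np.array(s)+2*e for e in np.eye(3)])) for s in[(a,b,0) for a in(-4,0,4) for b in(-4,0,4)]),key=lambda r:r.fun)
    q=best.x;return np.array([p0[0]+q[0]/1e3,p0[1]+q[1]/1e3,p0[2]+(q[2]/100 if yaw else 0)]).round(4),round(best.fun,2),round(cost((0,0,0)),2)
E
python3 - <<'E'
from align import *
im1=cv2.imread("pics/raw_side1.png");im0=cv2.imread("pics/raw_side0.png");t0=cv2.imread("pics/raw_top0.png")
l,m,h=.043,.024,.05
# hand tray, visible in side: near long side is +y_tray (turned), back at right
hand=(.4817,.3928,-2.7038)
S=[[(-.07,.033,.009),(-.07,.033,l)],[(-.02,.033,.009),(.06,.033,.009)],[(.07,.033,l),(.117,.033,m),(.117,-.033,m),(.07,-.033,l)]]
print('hand',align(im1,'side',S,hand,.0905),align(im1,'side',S,hand,.0905,False))
# base near side is -y
B=[[(-.07,-.033,.009),(-.07,-.033,l),(.07,-.033,l),(.117,-.033,m),(.117,.033,m)],[(-.07,.033,.009),(-.07,-.033,.009),(.06,-.033,.009)]]
D=[[(-.085,.052,0),(-.085,-.052,0),(.085,-.052,0),(.085,.03,0)]]
D2=[[(-.085,.052,-.008),(-.085,-.052,-.008),(.085,-.052,-.008)]]
b=(.479,.392,.445)
print('base0 tray',align(im0,'side',B,b,.008),'board',align(im0,'side',D2,b,.008),'all',align(im0,'side',B+D+D2,b,.008))
print('base1 all',align(im1,'side',B[1:]+D+D2,b,.008))
T=[[(-.07,-.033,l),(-.07,.033,l),(.07,.033,l),(.117,.033,m),(.117,-.033,m),(.07,-.033,l),(-.07,-.033,l)]]
T2=[[(-.085,-.052,0),(.085,-.052,0),(.085,.03,0)],[(-.085,-.052,0),(-.085,.02,0)]]
print('top',align(t0,'top',T,b,.008),align(t0,'top',T2,b,.008),align(t0,'top',T+T2,b,.008))
E
```

```text
hand (array([ 0.482 ,  0.3734, -2.8963]), np.float64(-6.07), np.float64(-5.15)) (array([ 0.4794,  0.3869, -2.7038]), np.float64(-5.45), np.float64(-5.15))
base0 tray (array([0.4791, 0.3956, 0.4082]), np.float64(-4.11), np.float64(-4.02)) board (array([0.4782, 0.392 , 0.4432]), np.float64(-7.18), np.float64(-7.15)) all (array([0.4793, 0.3877, 0.4408]), np.float64(-4.95), np.float64(-4.82))
base1 all (array([0.4782, 0.387 , 0.4305]), np.float64(-4.87), np.float64(-4.61))
top (array([0.4782, 0.3957, 0.4334]), np.float64(-6.44), np.float64(-5.94)) (array([0.4779, 0.3929, 0.4458]), np.float64(-6.63), np.float64(-6.5)) (array([0.4782, 0.3943, 0.4443]), np.float64(-6.43), np.float64(-6.13))
```

```bash
cat >> go.py <<'E'
def tray(cx,cy,yaw,d,z):   # tray centre target, d = TCP ahead of centre along tray x
    go(cx+d*np.cos(yaw),cy+d*np.sin(yaw),z,yaw)
E
python3 -c "
from go import *
tray(.4785,.393,.443+np.pi,.0106,.0615)"
```

```text
t 9.2 tcp [0.4722 0.3886 0.1014] psi -2.7034 q6 -1.51 | move cm [0.31 0.12 3.98] after spin [0.3  0.12 3.99] spin -0.3 F [-0.2  0.3 -2.9] open 0.0659 ff 30.0
```

```bash
python3 -m handwheel '[{"linear":[0.3,0.1,1.0],"spin":-0.3},{"linear":[0,0,1.0],"spin":0},{"linear":[0,0,0.8],"spin":0},{"linear":[0,0,0],"spin":0},{"linear":[0,0,0],"spin":0}]'
python3 -c "
from go import *
tray(.4785,.393,.443+np.pi,.0106,.0615)"
python3 -m handwheel '[{"linear":[0,0,0.3],"spin":0},{"linear":[0,0,0.3],"spin":0},{"linear":[0,0,0],"spin":0}]'
python3 -c "
from go import *
tray(.4785,.393,.443+np.pi,.0106,.0615)"
```

```text
t: 9.82
tcp_pos: [0.4685, 0.3882, 0.0726]
ee_rot: [-0.22, 0.975, 0.0, 0.0]
contact_force: [0.1, -0.4, -3.3]
opening: 0.066
finger_force: 30.0
t 9.82 tcp [0.4685 0.3882 0.0726] psi -2.6978 q6 -1.51 | move cm [-0.05  0.    1.11] after spin [-0.05  0.    1.11] spin 0.0 F [ 0.1 -0.4 -3.3] open 0.066 ff 30.0
t: 10.2
tcp_pos: [0.4681, 0.388, 0.0661]
ee_rot: [-0.22, 0.975, -0.0, -0.0]
contact_force: [-0.2, 0.4, -3.9]
opening: 0.066
finger_force: 30.0
t 10.2 tcp [0.4681 0.388  0.0661] psi -2.6978 q6 -1.51 | move cm [-0.1   0.01  0.46] after spin [-0.1   0.01  0.46] spin 0.0 F [-0.2  0.4 -3.9] open 0.066 ff 30.0
```

```bash
python3 -m handwheel '[{"linear":[0,0,0.15],"spin":0},{"linear":[0,0,0.15],"spin":0},{"linear":[0,0,0],"spin":0},{"linear":[0,0,0],"spin":0}]'; python3 -m handwheel '[{"linear":[0,0,0.15],"spin":0},{"linear":[0,0,0],"spin":0}]'
```

```text
t: 10.7
tcp_pos: [0.4684, 0.3881, 0.0635]
ee_rot: [-0.22, 0.975, -0.0, 0.0]
contact_force: [-0.3, -0.4, -2.6]
opening: 0.0657
finger_force: 30.0
t: 10.95
tcp_pos: [0.4682, 0.388, 0.0618]
ee_rot: [-0.22, 0.975, -0.0, -0.0]
contact_force: [-0.4, -1.3, -3.0]
opening: 0.0661
finger_force: 30.0
```

```bash
python3 -m handwheel '[{"linear":[0,0,0.08],"spin":0},{"linear":[0,0,0],"spin":0}]'; python3 -m handwheel '[{"linear":[0,0,0.08],"spin":0},{"linear":[0,0,0],"spin":0}]'
```

```text
t: 11.2
tcp_pos: [0.4684, 0.3882, 0.0616]
ee_rot: [-0.22, 0.975, -0.0, 0.0]
contact_force: [-1.6, 0.5, 0.2]
opening: 0.0655
finger_force: 30.0
t: 11.45
tcp_pos: [0.4685, 0.3882, 0.0616]
ee_rot: [-0.22, 0.975, -0.0, 0.0]
contact_force: [-2.8, -2.3, 5.8]
opening: 0.0659
finger_force: 30.0
```

```bash
python3 -m handwheel '[{"linear":[0,0,-0.1],"spin":0},{"linear":[0,0,0],"spin":0},{"linear":[0,0,0],"spin":0},{"linear":[0,0,0],"spin":0}]' 82; python3 -m handwheel '[{"linear":[0,0,-1],"spin":0},{"linear":[0,0,-3],"spin":0},{"linear":[0,0,-4],"spin":0},{"linear":[0,0,-4],"spin":0},{"linear":[0,0,-2],"spin":0},{"linear":[0,0,0],"spin":0}]'
python3 -c "
from go import *
tray(.588,-.1302,-.032,-.010,.012)"
```

```text
t: 11.95
tcp_pos: [0.4683, 0.3881, 0.0613]
ee_rot: [-0.22, 0.975, 0.0, -0.0]
contact_force: [-0.6, 1.3, 0.2]
opening: 0.0771
finger_force: 0.0
t: 12.7
tcp_pos: [0.4691, 0.3885, 0.203]
ee_rot: [-0.22, 0.975, 0.0, 0.002]
contact_force: [-0.4, -0.3, 0.1]
opening: 0.0772
finger_force: 0.0
t 12.7 tcp [0.4691 0.3885 0.203 ] psi -2.6978 q6 -1.51 | move cm [ 12.48 -51.5   19.05] after spin [12.55 51.47 19.1 ] spin -152.7 F [-0.4 -0.3  0.1] open 0.0772 ff 0.0
```

```bash
python3 -m handwheel '[{"linear":[0,0,0],"spin":9},{"linear":[0,0,0],"spin":9},{"linear":[0,0,0],"spin":9.3},{"linear":[-0.5,-2,0],"spin":0},{"linear":[-1.1,-4.5,0],"spin":0},{"linear":[-1.1,-4.5,0],"spin":0},{"linear":[-1.1,-4.5,0],"spin":0},{"linear":[-1.1,-4.5,0],"spin":0},{"linear":[-1.1,-4.5,0],"spin":0},{"linear":[-1.1,-4.5,0],"spin":0},{"linear":[-1.1,-4.5,0],"spin":0},{"linear":[-1.1,-4.5,0],"spin":0},{"linear":[-1.1,-4.5,0],"spin":0},{"linear":[-1.1,-4.5,0],"spin":0},{"linear":[-1,-4.4,0],"spin":0},{"linear":[0,0,3],"spin":0},{"linear":[0,0,4],"spin":0},{"linear":[0,0,0],"spin":0},{"linear":[0,0,0],"spin":0}]'
python3 - <<'E'
from go import *
from look import *
go(.588-.01,-.1302+.0003,.012,-.032-np.pi)
ims=look('2')
F.SAT=36
T=F.fit('deep',(.588,-.1302,-.03),0,ims,{},('side',));print(T[:2])
t=[cv2.resize(ims[c][y-40:y+40,x-50:x+50,::-1],(400,320),interpolation=cv2.INTER_CUBIC) for c in ims for x,y in [F.proj(c,[(.588,-.13,.02)])[0].astype(int)]]
u,v=F.proj('side',[(.479,.393,.07)])[0].astype(int)
t.append(cv2.resize(ims['side'][v-40:v+40,u-50:u+50,::-1],(400,320),interpolation=cv2.INTER_CUBIC))
u,v=F.proj('top',[(.479,.393,.07)])[0].astype(int)
t.append(cv2.resize(ims['top'][v-40:v+40,u-50:u+50,::-1],(400,320),interpolation=cv2.INTER_CUBIC))
cv2.imwrite("pics/l2.png",cv2.resize(np.vstack([np.hstack(t[:2]),np.hstack(t[2:])]),(750,600)))
E
```

```text
t: 15.08
tcp_pos: [0.5765, -0.1303, 0.1322]
ee_rot: [0.016, 1.0, -0.0, 0.0]
contact_force: [0.5, -0.5, 0.3]
opening: 0.0772
finger_force: 0.0
t 15.07 tcp [ 0.5765 -0.1303  0.1322] psi 3.1098 q6 -1.95 | move cm [-0.14  0.05 12.02] after spin [-0.14  0.04 12.02] spin 0.0 F [ 0.5 -0.5  0.3] open 0.0772 ff 0.0
(array([ 0.58761544, -0.13178755, -0.02480129]), np.float64(335.5625))
```

View pics/l2.png

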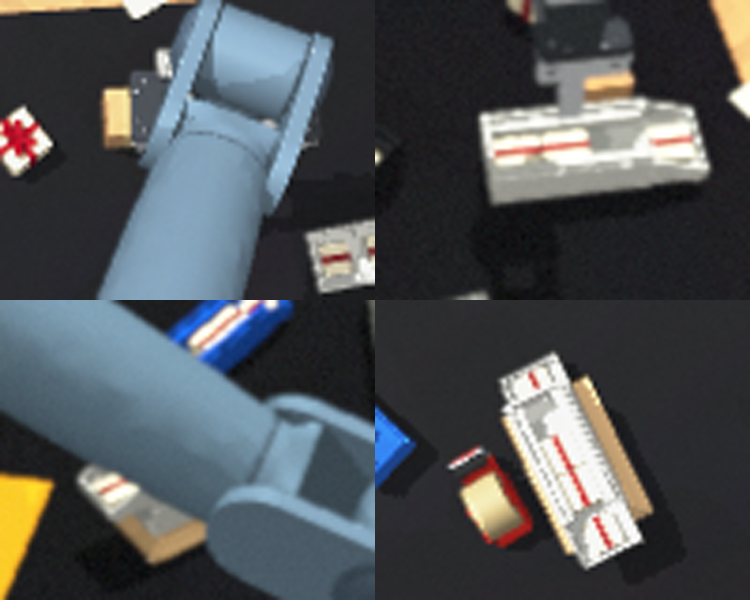

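First tray sits nested end for end on the base. Before descending next to the carton, I'll check the carton's extent.

Run:
```python
import fit as F,numpy as np,cv2
from scipy.optimize import minimize
BX=np.array([(x,y,z) for x in(-.026,.026) for y in(-.026,.026) for z in(0,.056)])
F.model=lambda k:BX
ims={c:cv2.imread(f"pics/raw_{c}0.png")[:,:,::-1] for c in('top','side')}
M={}
for c in ims:
    u=F.proj(c,[(.62,-.062,.05)])[0];x0,y0=u.astype(int)-20
    im=cv2.resize(ims[c][y0:y0+40,x0:x0+40],None,fx=4,fy=4,interpolation=cv2.INTER_CUBIC).astype(float)
    m=((im.max(2)-im.min(2)>40)&(im[...,0]>90)&(im[...,0]-im[...,1]<70)).astype(np.uint8)
    n,l,s,_=cv2.connectedComponentsWithStats(m);M[c]=((l==1+s[1:,4].argmax()).astype(np.uint8),(x0,y0))
# tray occludes in side: only penalise model pixels outside where not tray-> use top fully; report
for cams in(('top',),('top','side')):
    cost=lambda q:sum((F.render('',(q[0]/100,q[1]/100,q[2]/20),0,c,M[c][1],M[c][0].shape)!=M[c][0]).sum() for c in cams)
    q=np.array([62,-6.2,0.]);
    for d in(1,.4):
        r=minimize(cost,q,method='Nelder-Mead',options=dict(initial_simplex=[q]+[q+d*e for e in np.eye(3)]));q=r.x
    p=np.array([q[0]/100,q[1]/100,q[2]/20]);a=-.032;d=p[:2]-(.588,-.1302)
    print(cams,p.round(4),r.fun/16,M['top'][0].sum()/16,'in b frame',(d[0]*np.cos(a)+d[1]*np.sin(a)).round(4),(-d[0]*np.sin(a)+d[1]*np.cos(a)).round(4))
```

```text
('top',) [ 0.6292 -0.0623  0.0053] 11.0625 207.375 in b frame 0.039 0.0691
('top', 'side') [ 0.6286 -0.0617  0.0107] 119.0 207.375 in b frame 0.0384 0.0698
```

```bash
python3 -m handwheel '[{"linear":[-0.5,0,3],"spin":0},{"linear":[0,0,4],"spin":0},{"linear":[0,0,2.5],"spin":0},{"linear":[0,0,1],"spin":0},{"linear":[0,0,0],"spin":0},{"linear":[0,0,0],"spin":0}]'
python3 -c "
from go import *
tray(.588,-.1304,-.032,-.006,.0105)"
```

```text
t: 15.92
tcp_pos: [0.5827, -0.1304, 0.0281]
ee_rot: [0.016, 1.0, -0.001, 0.001]
contact_force: [-0.5, 0.5, 0.3]
opening: 0.0769
finger_force: 0.0
t 15.93 tcp [ 0.5827 -0.1304  0.0281] psi 3.1091 q6 -1.95 | move cm [0.07 0.02 1.76] after spin [-0.07 -0.01  1.76] spin 180.0 F [-0.5  0.5  0.3] open 0.0769 ff 0.0
```

```bash
python3 -m handwheel '[{"linear":[0,0,0.8],"spin":0},{"linear":[0,0,0.9],"spin":0},{"linear":[0,0,0],"spin":0}]'; python3 -m handwheel '[{"linear":[0,0,0],"spin":0},{"linear":[0,0,0],"spin":0},{"linear":[0,0,0],"spin":0},{"linear":[0,0,0],"spin":0}]' 0; python3 -m handwheel '[{"linear":[0,0,-0.4],"spin":0},{"linear":[0,0,-1],"spin":0},{"linear":[0,0,-2],"spin":0},{"linear":[0,0,-2],"spin":0},{"linear":[0,0,-3],"spin":0},{"linear":[0,0,-3],"spin":0},{"linear":[0,0,-3],"spin":0},{"linear":[0,0,-3],"spin":0},{"linear":[0,0,-1],"spin":0},{"linear":[0,0,0],"spin":0},{"linear":[0,0,0],"spin":0}]'
python3 -c "
from go import *
print(readout.sense()['torque'])
w=.443-np.pi
go(.478-(-.006)*np.cos(w),.3928+.006*np.sin(w),.15,w)"
```

```text
t: 16.3
tcp_pos: [0.5806, -0.1295, 0.0082]
ee_rot: [0.016, 1.0, 0.0, -0.001]
contact_force: [-1.2, 0.1, 0.4]
opening: 0.0773
finger_force: 0.0
t: 16.8
tcp_pos: [0.5815, -0.13, 0.0095]
ee_rot: [0.016, 1.0, -0.0, 0.0]
contact_force: [0.3, -0.0, -1.0]
opening: 0.0657
finger_force: 30.0
t: 18.18
tcp_pos: [0.5805, -0.1295, 0.1918]
ee_rot: [0.016, 1.0, 0.0, -0.001]
contact_force: [0.2, 0.5, -3.0]
opening: 0.0658
finger_force: 30.0
[ 0.04508852 -0.11760442 -0.01307283]
t 18.18 tcp [ 0.5805 -0.1295  0.1918] psi 3.1089 q6 -1.95 | move cm [12.48 51.59  4.26] after spin [-12.53  51.59   4.18] spin -27.3 F [ 0.2  0.5 -3. ] open 0.0658 ff 30.0
```

```bash
python3 -m handwheel '[{"linear":[0,0,0],"spin":-9},{"linear":[0,0,0],"spin":-9},{"linear":[0,0,0],"spin":-9.3},{"linear":[-0.5,2,0],"spin":0},{"linear":[-1.0,4,0],"spin":0},{"linear":[-1.0,4.2,0],"spin":0},{"linear":[-1.0,4.2,0],"spin":0},{"linear":[-1.0,4.2,0],"spin":0},{"linear":[-1.0,4.2,0],"spin":0},{"linear":[-1.0,4.2,0],"spin":0},{"linear":[-1.0,4.2,0],"spin":0},{"linear":[-1.0,4.2,0],"spin":0},{"linear":[-1.0,4.2,0],"spin":0},{"linear":[-1.0,4.2,0],"spin":0},{"linear":[-1.0,4,0],"spin":0},{"linear":[-1,4,0],"spin":0},{"linear":[-0.5,2,2],"spin":0},{"linear":[0,0,2],"spin":0},{"linear":[0,0,0],"spin":0},{"linear":[0,0,0],"spin":0}]'
python3 - <<'E'
from go import *
from look import *
from wire import *
tray(.478,.3928,.4438,-.0062,.1035)
ims=look('3')
s,p,X=st();w=np.arctan2(-X[1,0],-X[0,0])
hand=(p[0]+.0062*np.cos(w),p[1]+.0062*np.sin(w),w)
cv2.imwrite("pics/w3.png",draw(ims['side'],'side',[(segs('d'),hand,p[2]-.0095,(255,0,255)),(segs('d'),(.478,.3928,.4438+np.pi),.051,(0,255,0))],(.479,.394,.11),8,100,75))
E
```

```text
t: 20.68
tcp_pos: [0.4681, 0.4112, 0.1536]
ee_rot: [-0.219, 0.976, -0.0, 0.0]
contact_force: [-0.5, 0.2, -2.9]
opening: 0.0659
finger_force: 30.0
t 20.68 tcp [0.4681 0.4112 0.1536] psi -2.6995 q6 -1.47 | move cm [ 0.51 -2.09  5.01] after spin [-0.51  2.09  5.01] spin 179.9 F [-0.5  0.2 -2.9] open 0.0659 ff 30.0
```

View pics/w3.png

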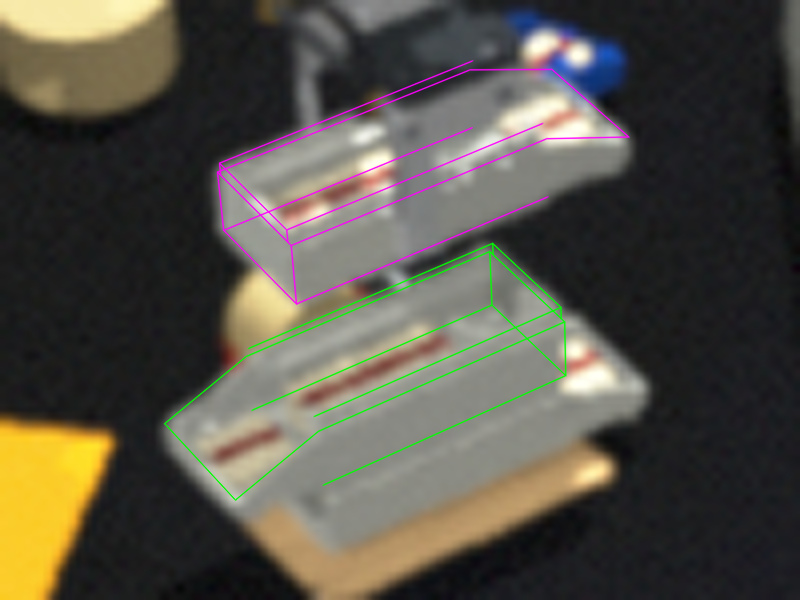

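In-hand tray is level and matches magenta, and the placed tray matches green. I overshot about 2 cm, so I'm correcting that and lowering.

```bash
python3 -m handwheel '[{"linear":[0.3,-1,1],"spin":0},{"linear":[0.2,-1.1,1],"spin":0},{"linear":[0,0,1.2],"spin":0},{"linear":[0,0,0],"spin":0},{"linear":[0,0,0],"spin":0},{"linear":[0,0,0],"spin":0}]'
python3 -c "
from go import *
tray(.478,.3928,.4438,-.0062,.1035)"
```

```text
t: 21.52
tcp_pos: [0.4726, 0.3911, 0.1219]
ee_rot: [-0.22, 0.975, 0.0, 0.0]
contact_force: [-0.7, 0.4, -2.5]
opening: 0.0659
finger_force: 30.0
t 21.52 tcp [0.4726 0.3911 0.1219] psi -2.6975 q6 -1.51 | move cm [ 0.07 -0.08  1.84] after spin [-0.06  0.08  1.84] spin -180.0 F [-0.7  0.4 -2.5] open 0.0659 ff 30.0
```

```bash
python3 -m handwheel '[{"linear":[0,-0.1,0.6],"spin":0},{"linear":[0,0,0.4],"spin":0},{"linear":[0,0,0.2],"spin":0},{"linear":[0,0,0],"spin":0},{"linear":[0,0,0],"spin":0}]'; python3 -m handwheel '[{"linear":[0,0,0.2],"spin":0},{"linear":[0,0,0.2],"spin":0},{"linear":[0,0,0],"spin":0},{"linear":[0,0,0],"spin":0}]'
```

```text
t: 22.15
tcp_pos: [0.4729, 0.3899, 0.1095]
ee_rot: [-0.22, 0.975, 0.0, 0.0]
contact_force: [0.8, 0.5, -2.3]
opening: 0.0658
finger_force: 30.0
t: 22.65
tcp_pos: [0.4728, 0.3898, 0.1054]
ee_rot: [-0.22, 0.975, 0.0, 0.0]
contact_force: [-0.2, 0.5, -2.9]
opening: 0.0658
finger_force: 30.0
```

Below the rim and still free. Continuing to touch down.

```bash
python3 -m handwheel '[{"linear":[0,0,0.12],"spin":0},{"linear":[0,0,0],"spin":0}]'; python3 -m handwheel '[{"linear":[0,0,0.08],"spin":0},{"linear":[0,0,0],"spin":0}]'; python3 -m handwheel '[{"linear":[0,0,0.06],"spin":0},{"linear":[0,0,0],"spin":0}]'
```

```text
t: 22.9
tcp_pos: [0.4727, 0.3898, 0.1041]
ee_rot: [-0.22, 0.975, -0.0, -0.0]
contact_force: [-0.6, -0.2, -2.2]
opening: 0.0659
finger_force: 30.0
t: 23.15
tcp_pos: [0.4729, 0.3898, 0.1034]
ee_rot: [-0.22, 0.975, 0.0, 0.0]
contact_force: [0.5, -0.4, -2.5]
opening: 0.0657
finger_force: 30.0
t: 23.4
tcp_pos: [0.4729, 0.3899, 0.1034]
ee_rot: [-0.22, 0.975, 0.0, 0.0]
contact_force: [-2.0, -1.1, 2.8]
opening: 0.0658
finger_force: 30.0
```

```bash
python3 -m handwheel '[{"linear":[0,0,-0.1],"spin":0},{"linear":[0,0,0],"spin":0},{"linear":[0,0,0],"spin":0},{"linear":[0,0,0],"spin":0}]' 82; python3 -m handwheel '[{"linear":[0,0,-1],"spin":0},{"linear":[0,0,-3],"spin":0},{"linear":[0,0,-4],"spin":2},{"linear":[0,0,-2],"spin":10},{"linear":[0,0,-1],"spin":10},{"linear":[0,0,0],"spin":10},{"linear":[0,0,0],"spin":10},{"linear":[0,0,0],"spin":10},{"linear":[0,0,0],"spin":10},{"linear":[0,0,0],"spin":10},{"linear":[0,0,0],"spin":10},{"linear":[0,0,0],"spin":10},{"linear":[0,0,0],"spin":10},{"linear":[0,0,0],"spin":4},{"linear":[0,0,0],"spin":0}]'
python3 -c "
from go import *
tray(.479,-.3725,1.7255,.012,.005)"
```

```text
t: 23.9
tcp_pos: [0.4728, 0.3898, 0.1037]
ee_rot: [-0.22, 0.975, 0.0, 0.0]
contact_force: [0.4, -0.1, -1.0]
opening: 0.0769
finger_force: 0.0
t: 25.78
tcp_pos: [0.4729, 0.3899, 0.2145]
ee_rot: [0.646, 0.763, 0.0, 0.0]
contact_force: [-0.2, -0.5, 0.6]
opening: 0.0769
finger_force: 0.0
t 25.77 tcp [0.4729 0.3899 0.2145] psi 1.7362 q6 0.34 | move cm [-74.11 -11.96  20.91] after spin [-74.22 -11.15  20.95] spin 0.6 F [-0.2 -0.5  0.6] open 0.0769 ff 0.0
```

```bash
python3 -m handwheel '[{"linear":[0,0,0],"spin":0.6},{"linear":[-2.2,-0.3,0],"spin":0},{"linear":[-4.5,-0.7,0],"spin":0},{"linear":[-4.5,-0.7,0],"spin":0},{"linear":[-4.5,-0.7,0],"spin":0},{"linear":[-4.5,-0.7,0],"spin":0},{"linear":[-4.5,-0.7,0],"spin":0},{"linear":[-4.5,-0.7,0],"spin":0},{"linear":[-4.5,-0.7,0],"spin":0},{"linear":[-4.5,-0.7,0],"spin":0},{"linear":[-4.5,-0.7,0],"spin":0},{"linear":[-4.5,-0.7,0],"spin":0},{"linear":[-4.5,-0.7,0],"spin":0},{"linear":[-4.5,-0.7,0],"spin":0},{"linear":[-4.5,-0.7,0],"spin":0},{"linear":[-4.5,-0.7,0],"spin":0},{"linear":[-4.5,-0.7,0],"spin":0},{"linear":[-3,-0.4,4],"spin":0},{"linear":[-1,0,5],"spin":0},{"linear":[0,0,4],"spin":0}]'
python3 -c "
from go import *
tray(.479,-.3725,1.7255,.012,.005)"
```

```text
t: 28.28
tcp_pos: [0.4734, -0.3566, 0.0819]
ee_rot: [0.651, 0.759, -0.0, -0.001]
contact_force: [-0.4, -0.3, -0.1]
opening: 0.0774
finger_force: 0.0
t 28.27 tcp [ 0.4734 -0.3566  0.0819] psi 1.7234 q6 -0.99 | move cm [-0.46  0.32  7.69] after spin [-0.45  0.31  7.69] spin -0.1 F [-0.4 -0.3 -0.1] open 0.0774 ff 0.0
```

```bash
python3 -m handwheel '[{"linear":[-0.4,0.3,1],"spin":0},{"linear":[0,0,2],"spin":0},{"linear":[0,0,1.5],"spin":0},{"linear":[0,0,0],"spin":0},{"linear":[0,0,0],"spin":0}]'
python3 -c "
from go import *
tray(.479,-.3725,1.7255,.012,.005)"
```

```text
t: 28.9
tcp_pos: [0.4793, -0.3595, 0.0396]
ee_rot: [0.651, 0.759, -0.0, 0.001]
contact_force: [0.5, 0.3, -0.2]
opening: 0.0772
finger_force: 0.0
t 28.9 tcp [ 0.4793 -0.3595  0.0396] psi 1.7251 q6 -0.99 | move cm [-0.07 -0.23  3.46] after spin [-0.08 -0.23  3.46] spin -0.0 F [ 0.5  0.3 -0.2] open 0.0772 ff 0.0
```

```bash
python3 -m handwheel '[{"linear":[0,-0.2,1.5],"spin":0},{"linear":[0,0,1.2],"spin":0},{"linear":[0,0,0.5],"spin":0},{"linear":[0,0,0.2],"spin":0},{"linear":[0,0,0],"spin":0},{"linear":[0,0,0],"spin":0}]'; python3 -m handwheel '[{"linear":[0,0,0],"spin":0},{"linear":[0,0,0],"spin":0},{"linear":[0,0,0],"spin":0},{"linear":[0,0,0],"spin":0},{"linear":[0,0,0],"spin":0}]' 0
python3 -c "
from go import *
tray(.479,-.3725,1.7255,.012,.005)"
```

```text
t: 29.65
tcp_pos: [0.477, -0.3597, 0.0051]
ee_rot: [0.651, 0.759, -0.0, 0.0]
contact_force: [-0.0, 0.0, 0.0]
opening: 0.0769
finger_force: 0.0
t: 30.28
tcp_pos: [0.4769, -0.3596, 0.005]
ee_rot: [0.651, 0.759, -0.0, 0.0]
contact_force: [-0.1, 0.4, 2.5]
opening: 0.0657
finger_force: 30.0
t 30.27 tcp [ 0.4769 -0.3596  0.005 ] psi 1.7249 q6 -0.99 | move cm [-0.11  0.01  0.  ] after spin [-0.11  0.01  0.  ] spin -0.0 F [-0.1  0.4  2.5] open 0.0657 ff 30.0
```

```bash
python3 -m handwheel '[{"linear":[0,0,-0.4],"spin":0},{"linear":[0,0,-1],"spin":0},{"linear":[0,0,-2.5],"spin":0},{"linear":[0,0,-4],"spin":0},{"linear":[0,0,-4],"spin":-3},{"linear":[0,0,-4],"spin":-7},{"linear":[0,0,-3],"spin":-10},{"linear":[0,0,-2],"spin":-10},{"linear":[0,0,-0.5],"spin":-10},{"linear":[0,0,0],"spin":-10},{"linear":[0,0,0],"spin":-10},{"linear":[0,0,0],"spin":-10},{"linear":[0,0,0],"spin":-10},{"linear":[0,0,0],"spin":-10},{"linear":[0,0,0],"spin":-10},{"linear":[0,0,0],"spin":-6.5},{"linear":[0,0,0],"spin":0},{"linear":[0,0,0],"spin":0}]'
python3 -c "
from go import *
tray(.4785,.3926,.4437+np.pi,.0131,.142)"
```

```text
t: 32.52
tcp_pos: [0.4945, -0.3412, 0.218]
ee_rot: [-0.198, 0.98, -0.008, -0.012]
contact_force: [0.2, 0.0, -1.9]
opening: 0.0656
finger_force: 30.0
t 32.52 tcp [ 0.4945 -0.3412  0.218 ] psi -2.7433 q6 -2.74 | move cm [-25.88  68.27   6.11] after spin [-28.75  66.96   7.6 ] spin -2.6 F [ 0.2  0.  -1.9] open 0.0656 ff 30.0
```

q6 reached its limit, so I'm backing the spin off now and finishing the turn after the traverse.

```bash
python3 -m handwheel '[{"linear":[0,0,0],"spin":6},{"linear":[0,0,0],"spin":8},{"linear":[0,0,0],"spin":6},{"linear":[0,0,0],"spin":0},{"linear":[0,0,0],"spin":0}]'
python3 -c "
from go import *
print(readout.sense()['joint_pos'].round(3))
tray(.4785,.3926,.4437+np.pi,.0131,.142)"
```

```text
t: 33.15
tcp_pos: [0.4944, -0.3414, 0.218]
ee_rot: [-0.025, 1.0, -0.01, -0.01]
contact_force: [0.4, -0.8, -2.4]
opening: 0.0659
finger_force: 30.0
[-0.779  0.124  1.673 -0.03   1.344 -2.394]
t 33.15 tcp [ 0.4944 -0.3414  0.218 ] psi -3.0913 q6 -2.39 | move cm [-1.05 73.03  6.11] after spin [-28.76  66.98   7.6 ] spin -22.5 F [ 0.4 -0.8 -2.4] open 0.0659 ff 30.0
```

Leftover tilt is about 1.6° around the grip axis, which is small and will seat out. I'm traversing now and will turn afterwards.

```bash
python3 -m handwheel '[{"linear":[0,1.5,0],"spin":0},{"linear":[0,3,0],"spin":0},{"linear":[0,4,0],"spin":0},{"linear":[0,4.4,0],"spin":0},{"linear":[0,4.4,0],"spin":0},{"linear":[0,4.4,0],"spin":0},{"linear":[0,4.4,0],"spin":0},{"linear":[0,4.4,0],"spin":0},{"linear":[0,4.4,0],"spin":0},{"linear":[0,4.4,0],"spin":0},{"linear":[0,4.4,0],"spin":0},{"linear":[0,4.4,0],"spin":0},{"linear":[0,4.4,0],"spin":0},{"linear":[0,4.4,0],"spin":0},{"linear":[0,4.4,0],"spin":0},{"linear":[0,4,0],"spin":0},{"linear":[0,3,0],"spin":0},{"linear":[0,1.5,0],"spin":0},{"linear":[0,0,0],"spin":0}]'
python3 -c "
from go import *
print(readout.sense()['joint_pos'].round(3))
tray(.4785,.3926,.4437+np.pi,.0131,.2)"
```

```text
t: 35.52
tcp_pos: [0.4593, 0.3562, 0.2037]
ee_rot: [-0.026, 1.0, -0.011, -0.01]
contact_force: [0.3, -0.0, -2.8]
opening: 0.0657
finger_force: 30.0
[ 0.47   0.107  1.719 -0.01   1.344 -1.15 ]
t 35.52 tcp [0.4593 0.3562 0.2037] psi -3.0904 q6 -1.15 | move cm [-0.9   3.04  0.29] after spin [-1.99  2.46  0.37] spin -22.5 F [ 0.3 -0.  -2.8] open 0.0657 ff 30.0
```

```bash
python3 -m handwheel '[{"linear":[0,0,0],"spin":-7},{"linear":[0,0,0],"spin":-9},{"linear":[0,0,0],"spin":-6.5},{"linear":[-0.8,1,0],"spin":0},{"linear":[-1.0,1.3,1],"spin":0},{"linear":[0,0,1],"spin":0},{"linear":[0,0,0],"spin":0},{"linear":[0,0,0],"spin":0},{"linear":[0,0,0],"spin":0}]'
python3 - <<'E'
from go import *
from look import *
from wire import *
tray(.4785,.3926,.4437+np.pi,.0131,.16)
s,p,X=st();print('tool z',X[:,2].round(4))
ims=look('4')
w=np.arctan2(X[1,0],X[0,0]);hand=(p[0]-.0131*np.cos(w),p[1]-.0131*np.sin(w),w)
cv2.imwrite("pics/w4.png",draw(ims['side'],'side',[(segs('shallow'),hand,p[2]-.005,(255,0,255)),(segs('d'),(.4785,.3926,.4437),.094,(0,255,0))],(.479,.394,.13),8,100,75))
E
```

```text
t: 36.65
tcp_pos: [0.4661, 0.3838, 0.1837]
ee_rot: [-0.219, 0.976, -0.008, -0.012]
contact_force: [0.9, 1.1, -2.0]
opening: 0.0659
finger_force: 30.0
t 36.65 tcp [0.4661 0.3838 0.1837] psi -2.6997 q6 -1.5 | move cm [-0.25  0.29  2.36] after spin [-0.19  0.26  2.37] spin -0.1 F [ 0.9  1.1 -2. ] open 0.0659 ff 30.0
tool z [-0.019  -0.0208 -0.9996]
```

View pics/w4.png

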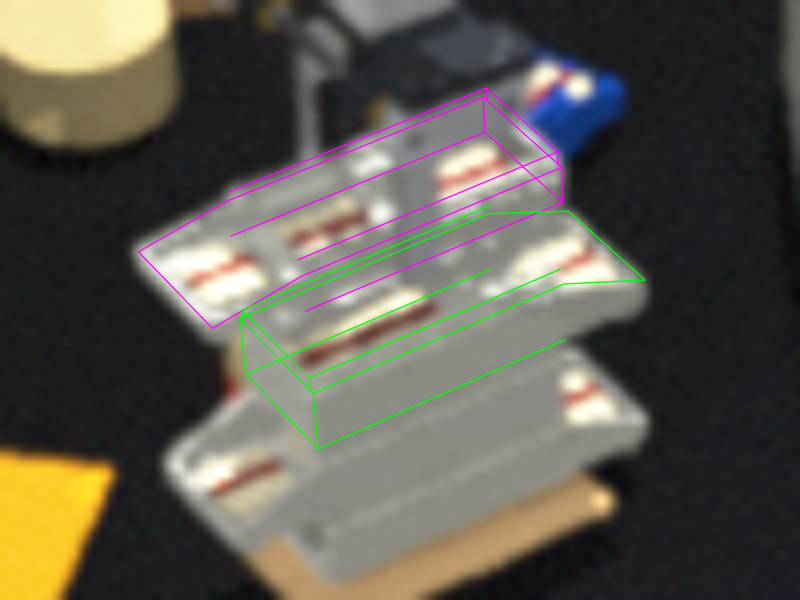

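```bash
python3 -m handwheel '[{"linear":[-0.25,0.3,1],"spin":-0.1},{"linear":[0,0,1],"spin":0},{"linear":[0,0,0.7],"spin":0},{"linear":[0,0,0],"spin":0},{"linear":[0,0,0],"spin":0},{"linear":[0,0,0],"spin":0}]'
python3 -c "
from go import *
tray(.4785,.3926,.4437+np.pi,.0131,.144)"
```

```text
t: 37.5
tcp_pos: [0.4666, 0.3873, 0.1565]
ee_rot: [-0.22, 0.975, -0.008, -0.012]
contact_force: [0.4, -0.0, -1.5]
opening: 0.066
finger_force: 30.0
t 37.5 tcp [0.4666 0.3873 0.1565] psi -2.6975 q6 -1.5 | move cm [-0.03 -0.02  1.25] after spin [ 0.   -0.03  1.25] spin 0.0 F [ 0.4 -0.  -1.5] open 0.066 ff 30.0
```

```bash
python3 -m handwheel '[{"linear":[0,0,0.4],"spin":0},{"linear":[0,0,0.3],"spin":0},{"linear":[0,0,0],"spin":0},{"linear":[0,0,0],"spin":0}]'; python3 -m handwheel '[{"linear":[0,0,0.2],"spin":0},{"linear":[0,0,0.2],"spin":0},{"linear":[0,0,0],"spin":0},{"linear":[0,0,0],"spin":0}]'; python3 -m handwheel '[{"linear":[0,0,0.1],"spin":0},{"linear":[0,0,0],"spin":0},{"linear":[0,0,0],"spin":0}]'
```

```text
t: 38.0
tcp_pos: [0.4661, 0.387, 0.149]
ee_rot: [-0.22, 0.975, -0.008, -0.012]
contact_force: [-0.8, 0.6, -2.6]
opening: 0.0657
finger_force: 30.0
t: 38.5
tcp_pos: [0.4661, 0.3869, 0.1451]
ee_rot: [-0.22, 0.975, -0.008, -0.012]
contact_force: [0.5, -0.6, -2.2]
opening: 0.0658
finger_force: 30.0
t: 38.88
tcp_pos: [0.4661, 0.3869, 0.1441]
ee_rot: [-0.22, 0.975, -0.008, -0.012]
contact_force: [0.1, 0.2, -2.2]
opening: 0.0661
finger_force: 30.0
```

```bash
python3 -m handwheel '[{"linear":[0,0,0.06],"spin":0},{"linear":[0,0,0],"spin":0},{"linear":[0,0,0],"spin":0}]'; python3 -m handwheel '[{"linear":[0,0,0.06],"spin":0},{"linear":[0,0,0],"spin":0}]'; python3 -m handwheel '[{"linear":[0,0,0.06],"spin":0},{"linear":[0,0,0],"spin":0}]'
```

```text
t: 39.25
tcp_pos: [0.4661, 0.387, 0.1437]
ee_rot: [-0.22, 0.975, -0.008, -0.012]
contact_force: [-1.1, -0.3, 0.5]
opening: 0.0655
finger_force: 30.0
t: 39.5
tcp_pos: [0.4662, 0.387, 0.1433]
ee_rot: [-0.22, 0.975, -0.008, -0.012]
contact_force: [-1.9, -0.7, 3.0]
opening: 0.0658
finger_force: 30.0
t: 39.75
tcp_pos: [0.4661, 0.3868, 0.1424]
ee_rot: [-0.22, 0.975, -0.008, -0.012]
contact_force: [-1.7, -1.5, 3.6]
opening: 0.0656
finger_force: 30.0
```

```bash
python3 -m handwheel '[{"linear":[0,0,0.05],"spin":0},{"linear":[0,0,0],"spin":0}]'; python3 -m handwheel '[{"linear":[0,0,0],"spin":0},{"linear":[0,0,0],"spin":0},{"linear":[0,0,0],"spin":0},{"linear":[0,0,0],"spin":0}]' 80; python3 -m handwheel '[{"linear":[0,0,-0.5],"spin":0},{"linear":[0,0,-2],"spin":0},{"linear":[0,0,-3],"spin":0},{"linear":[0,0,-4],"spin":0},{"linear":[0,0,-4],"spin":0},{"linear":[0,0,0],"spin":0}]'; python3 -m handwheel '[{"linear":[0,-2,0],"spin":0},{"linear":[0,-4,0],"spin":0},{"linear":[0,-5,0],"spin":0},{"linear":[0,-5,0],"spin":0},{"linear":[0,-5,0],"spin":0},{"linear":[0,-5,0],"spin":0},{"linear":[0,-5,0],"spin":0},{"linear":[0,-5,0],"spin":0},{"linear":[0,-3,0],"spin":0},{"linear":[0,-1,0],"spin":0},{"linear":[0,0,0],"spin":0}]'
python3 - <<'E'
from look import *
from wire import *
ims=look('5')
c=(.479,.394,.08)
cv2.imwrite("pics/f.png",np.vstack([np.hstack([draw(ims[k],k,[],c,4,100,74) for k in('side','top')]),np.hstack([cv2.resize(ims[k][:,:,::-1],(400,300)) for k in('side','top')])]))
E
```

```text
t: 40.0
tcp_pos: [0.466, 0.3868, 0.1422]
ee_rot: [-0.22, 0.975, -0.008, -0.012]
contact_force: [-3.1, -1.6, 5.3]
opening: 0.0655
finger_force: 30.0
t: 40.5
tcp_pos: [0.466, 0.3868, 0.1416]
ee_rot: [-0.22, 0.975, -0.008, -0.012]
contact_force: [-1.2, 1.1, 0.0]
opening: 0.0756
finger_force: 0.0
t: 41.25
tcp_pos: [0.4707, 0.3909, 0.2828]
ee_rot: [-0.22, 0.975, -0.007, -0.007]
contact_force: [-0.0, 0.2, 0.3]
opening: 0.0751
finger_force: 0.0
t: 42.62
tcp_pos: [0.64, 0.0281, 0.2797]
ee_rot: [-0.22, 0.975, -0.008, -0.013]
contact_force: [-0.2, 0.4, 0.3]
opening: 0.0753
finger_force: 0.0
```

View pics/f.png

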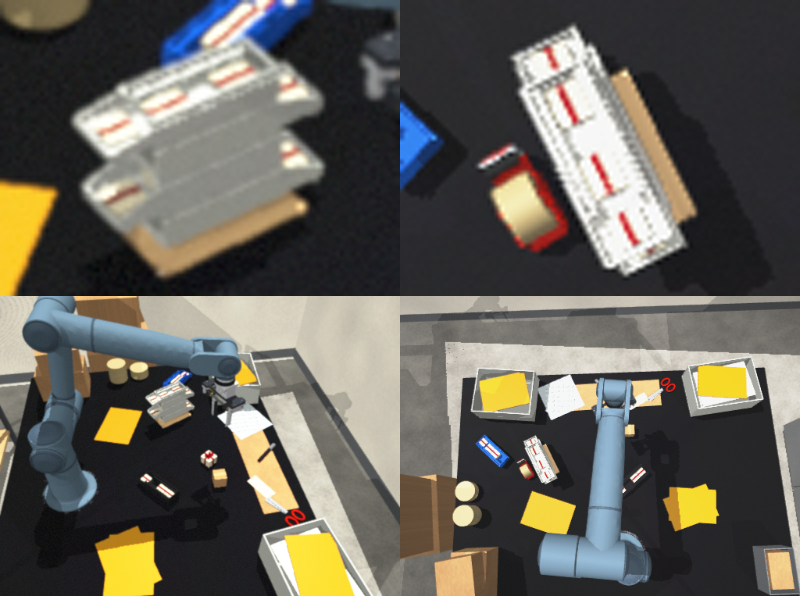

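The pile stands square with its overhangs alternating. The gift box (209,457), carton (219,478) and tape dispenser look undisturbed, and the gripper is clear.

```bash
python3 -c "
from bench import order
print(order.hand_in())"
```

```text
the job is handed in; nothing more can be done
None
```

I stacked the three trays on the base tray (deep, deep, shallow, each turned end for end and seated inside the rim below) and handed in at about 43 s; the shallow tray tilted about 1.6° on the way when the wrist hit its joint limit, and the final pictures show the pile square and the bystanders undisturbed.

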